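# Refit the washed turntable on the sample changer

## Robot

A 6-joint arm with a two-finger parallel gripper is mounted at the origin on a cart in front of the work surface, level with it; the furniture and walls round the work are solid. World frame = base frame: x ahead of the robot, y to its left, z up, the work surface at z = 0. Lengths are in m, angles in rad, forces in N, time in s.
With the tool pointing down it reaches from about 0.25 to 0.85 m from the base axis. Payload 12.5 kg.
Tool frame: the origin (TCP) lies on the centre line of the jaws, within the pads' length; the fingertips stand 22 mm ahead of it and the grasp point (between the pads) lies 3 mm ahead of it (arm.tcp_to_tips is the distance from the TCP to the fingertips, in m); z points along the fingers, y is the line along which they close (so a half turn about z gives the same grasp; the last joint's range is limited). The gripper opens to 93 mm and grips with 3 to 60 N. Pads are 15 mm wide; open, the fingers measure 128 mm over their backs; the gripper's body (75 mm by 188 mm) begins 65 mm behind the grasp point.
Start: joints at [1.03, 0.351, 1.652, -0, 1.139, -0.085], TCP at [0.242, 0.494, 0.241] pointing down, gripper open.
Joint ranges: [-2.75, 2.75], [-0.79, 2.1], [0.01, 2.65], [-1.57, 4.71], [0.07, 3.14], [-2.87, 2.87]. Speed limits (rad/s): [2.22, 2.22, 2.79, 3.14, 3.14, 3.14].

## Interface

Orientations are given as a unit quaternion [w, x, y, z].
In Python, from station import readout, vision, arm gives the robot as it stands.
- The arm moves only by the shell command python3 -m crank 'ROWS' [OPENING]. ROWS is text: rows parted by semicolons, each of 6 numbers parted by spaces: the shift along the world's x, y, z in cm, then the turn, a rotation vector about the world's x, y, z in rad. A call has exactly 8 rows; each row is the pose to reach, as a shift and turn from the pose commanded when the call began; what a row does not reach only later rows make up. A row lasts 1/10 s, in which the tool goes at most 50 mm and 8.59 degrees, less where a joint would pass 70% of its speed; a pose out of reach is approached as far as the arm can. A call with a gripper value outside its range is refused whole. OPENING is the opening in per cent of the stroke, from 0 (shut) to 100 (fully open), set as the call begins (- or left out, the last holds). The fingers move at their own pace and stop on an object; the grip force is fixed at half the most. Time passes only in rows, so rows that repeat a pose let the fingers close, or fill a call up. It gives the time, the measured TCP pose, the force, the opening and the grip force at its end, in the units of the state.
- readout.state(): the state, without advancing time (a new reading comes with each control period).
- vision.camera(name): name is "scene" or "top" or "wrist"; returns (picture, depth): 400x640x3 uint8, red, green, blue; 400x640 float32, m along the optical axis (not along the pixel's ray), 0 where there is no reading.
- vision.calibration(name): a dict with "vfov" (degrees; the focal length in pixels is half the picture's height over the tangent of half this angle, whatever the lens; pixels are square), "cx", "cy" (the principal point, pixels), "camera_from_world" (4x4, takes a point from world to camera coordinates). Camera axes: x right, y down, z forward; pixel columns grow to the right and rows downward; lengths in m; the calibration is good to about 2 mm. A picture is of the moment at which its call begins: read the wrist's pose just before it. calibration takes no time and is no camera call; for the wrist camera it gives the pose at the moment of the call.
- arm.job_done(): hands the job in; it is judged then, once.
The state is a dict: "time": time; "joint_pos": joint angles; "joint_velocities": joint speeds; "joint_torque": joint torques, N m; "ee_pos": TCP position; "ee_rot": TCP orientation; "wrist_force": force on the tool from outside, world axes, zero at the start; "wrist_torque": the same for the moment, N m; "opening": opening from 0.0 (shut) to 1.0 (fully open); "finger_force": force on a finger pad.
Only numpy, scipy, OpenCV 4.12 (cv2) and the standard library are available. Lean on these libraries where they do the work, as an engineer would, in place of code of your own. Each camera call takes 0.05 s, during which the arm holds its last target. There are 200 camera calls.

## Task

The sample changer's turntable has been washed and hangs by its neck in the fork of the drip-dry stand: lift it by the knob, up and off the fork, and put its keyed shaft into the changer's drive hub, turning it until the key slips into the keyway. Push it fully home against the lift-out spring, shoulder flush on the hub, and finish while still gripping the knob and pressing it down, so that I can tighten the hub's clamp screw; leave the other things on the bench where they are.

Things in the scene. Friction and masses are not known exactly. Their poses are not given: they have to be found in the camera images.
- turntable: round vial turntable, loose, 0.24 to 0.38 kg: two white plates on a steel column, black knob on top, stub shaft below; hangs upright. Origin: centre of the shaft's lower end, z up. Above the origin: shaft 20 mm diameter 0 to 32 mm (lowest 3 mm tapered to 16 mm); shoulder 40 mm diameter 32 to 40; plates 120 mm diameter 40 to 44 and 124 mm 62 to 66; neck 10 mm diameter 70 to 100; knob 100 to 136
- knob_top (a point): centre of the top of the turntable's round ribbed knob (28 mm diameter, 36 mm tall), 136 mm above the shaft's lower end; axes as the turntable
- key (a point): middle of the outer face of the key on the turntable's shaft: on the turntable's -x side, 15 mm from the axis, 6 mm wide, from 14 to 30 mm above the shaft's lower end. Right above it a 9 mm wide index tab sticks out 10 mm from the upper plate's rim
- drip_stand: fixed low rod stand, 175 mm tall: base plate 180 x 115 x 10 mm, a rod, a level two-pronged fork that opens towards the stand's -x. Origin on the bench under the place where the neck hangs; the rod stands 97 mm behind it (+x)
- fork (a point): hanging place between the prongs, level with their top, 130 mm above the bench; axes as the stand. Prongs 6 mm thick, 13 mm apart, under the knob; their tips, 29 mm in front (-x), turn up 10 mm above the prongs' top. To take the turntable off: lift it 13 to 24 mm (higher, the upper plate meets the prongs), then draw it along the stand's -x; after 110 mm the plates are clear of the fork
- changer: fixed sample changer: white housing 170 x 150 x 55 mm with a small panel on its front (-x), a round aluminium bearing turret 112 mm in diameter up to 73 mm, in its middle the drive hub. Origin under the hub's axis, on the bench
- hub_mouth (a point): centre of the drive hub's mouth, 89 mm above the bench, z up along the bore, turning with the hub. Hub: aluminium boss 52 mm in diameter, bore 21.5 mm, open at the top. Fully home, the turntable's origin is 32 mm below this point, shoulder on the rim. With the key not over the keyway the shaft stops 14 mm in, the key standing on the rim
- keyway (a point): middle of the keyway's mouth at the rim: a slot in the bore's wall on the hub_mouth frame's -x side, 8.5 mm wide, reaching 16.5 mm from the axis, over the full depth. A small knurled clamp screw sticks out of the hub on the same side, right over the keyway, up to 39 mm from the axis and 2 mm below the rim
- drive_hub (a joint): angle of the hub on the changer (rad, counter-clockwise from above, range -1 to 1; 0: keyway towards the changer's front). Geared and stiff: it turns only with more than about 0.5 N m
- lift_pin (a joint): lift-out spring pin at the bottom of the bore, how far it is pushed down (m): 0 when free, its top then 24 mm below the mouth; 0.008 with the turntable fully home. It pushes back with 2.8 N at 0 and 8.4 N at 0.008, so the turntable rises again when let go
- reagent_bottle: bystander: a white plastic reagent bottle with a green cap, 61 mm across, 100 mm tall; origin at its underside or middle
- beaker_mid: bystander: a small glass beaker, 55 mm across, 70 mm tall; origin at its underside or middle
- petri_dish: bystander: a glass petri dish, 66 mm across, 32 mm tall; origin at its underside or middle
- rubber_stopper: bystander: a red-brown rubber stopper, 26 mm; origin at its underside or middle
- wash_bottle: bystander: a plastic wash bottle with a red bent spout, 66 mm across, 197 mm tall; origin at its underside or middle
- bottle_small: bystander: a small white bottle with a blue cap, 51 mm across, 100 mm tall; origin at its underside or middle
- tube_brush: bystander: a lying wire tube brush, 269 mm long; origin at its underside or middle
- tweezers: bystander: lying steel tweezers, 130 mm long; origin at its underside or middle
There are look-alikes about, which are no part of the job. Leave any yellow look-alike of the turntable alone.

How it is judged:
By the outcome, as a careful person would: the job done as asked, in the order asked, and still so for the second after the job is handed in, while the arm keeps its last pose, push and grip.
It also fails if it takes over 42 s, if anything falls off the work surface, if the arm or the gripper's body presses on something with over 40 N, if the wrist force passes 120 N, or if a joint passes its speed limit or range.

## Working session

There is one attempt and no reset: what is moved stays moved. The work goes in short steps, Python scripts to look and compute and a shell command to move; the robot and the scene stay as the last step left them, time stands still between calls to the robot, and variables do not carry over. Pictures are saved under pics/ and viewed, at most 10 in all, crops included, and the job is handed in when it is done.

```bash
mkdir -p pics
cat > h.py <<'E'
import numpy as np, cv2
from station import readout, vision, arm
def grab(n):
    c=vision.calibration(n); p,d=vision.camera(n); return p,d,c
def K(c):
    f=200/np.tan(np.radians(c["vfov"])/2); return f,c["cx"],c["cy"]
def world(d,c):
    f,cx,cy=K(c); v,u=np.mgrid[0:400,0:640]
    P=np.stack([(u-cx)/f*d,(v-cy)/f*d,d],-1)
    T=np.linalg.inv(np.array(c["camera_from_world"])); return P@T[:3,:3].T+T[:3,3]
def save(n,p): cv2.imwrite("pics/"+n+".png",p[:,:,::-1])
E
python3 - <<'E'
from h import *
for n in("scene","top"):
    p,d,c=grab(n); save(n,p); np.savez(n,p=p,d=d,w=world(d,c)); print(n,c)
print(readout.state())
E
```

```text
scene {'vfov': 44.529461118141484, 'cx': 319.08514790310954, 'cy': 206.56290159129043, 'camera_from_world': array([[ 0.65254354, -0.75774975,  0.00149785, -0.38564913],
       [-0.46806588, -0.40463239, -0.78561247,  0.35449135],
       [ 0.59590374,  0.51194525, -0.61871706,  1.17786657],
       [ 0.        ,  0.        ,  0.        ,  1.        ]])}
top {'vfov': 55.94163424108864, 'cx': 319.1867824676441, 'cy': 200.26592076519597, 'camera_from_world': array([[-0.01117071, -0.99992735, -0.00452972,  0.00857178],
       [-0.99696444,  0.01148645, -0.07700622,  0.56136091],
       [ 0.07705266,  0.00365576, -0.99702032,  1.08249988],
       [ 0.        ,  0.        ,  0.        ,  1.        ]])}
{'time': 0.1, 'joint_pos': array([ 1.03040199e+00,  3.51162420e-01,  1.65233531e+00,  1.96246727e-05,
        1.13909803e+00, -8.46211622e-02]), 'joint_velocities': array([ 0.00054254, -0.00064364, -0.00157036, -0.00084498,  0.00170431,
        0.00071401]), 'joint_torque': array([ 5.72794816e-04, -4.98035753e+01, -2.85703361e+01,  7.00470549e-02,
        2.39544699e-02, -9.40460041e-05]), 'ee_pos': array([0.24192734, 0.49362763, 0.24017559]), 'ee_rot': array([-1.62678270e-04,  2.25923231e-01,  9.74144980e-01, -4.74519220e-04]), 'wrist_force': array([-0.32495641, -0.24557003, -0.07764508]), 'wrist_torque': array([-0.0129074 ,  0.01767816, -0.02363689]), 'finger_force': 0.0, 'opening': 0.9994025566351371}
```

View pics/scene.png

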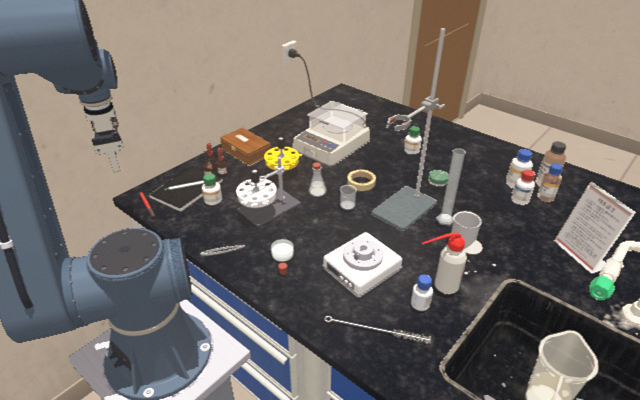

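View pics/top.png

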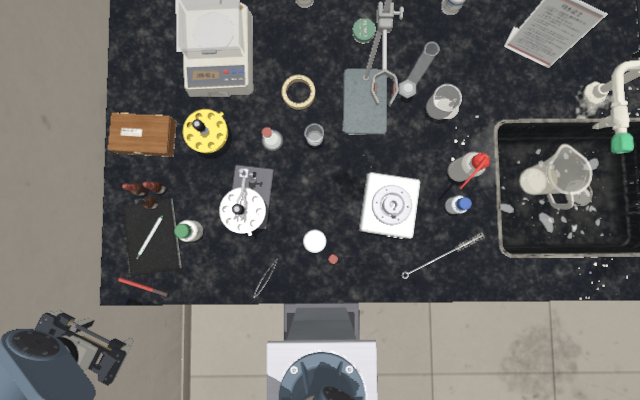

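The top view shows the white turntable at about (243,210) with its stand's rod at (245,172). The changer hub is at (393,206). I'll measure both more closely.

Run:
```python
from h import *
z=np.load("top.npz"); p,w=z["p"],z["w"]
a=cv2.resize(p[155:245,195:295],(500,450),interpolation=cv2.INTER_CUBIC)
b=cv2.resize(p[165:245,350:430],(300,300),interpolation=cv2.INTER_CUBIC)
b=cv2.copyMakeBorder(b,0,150,0,0,cv2.BORDER_CONSTANT)
save("crop",np.hstack([a,b]))
def fit(m,name):
    q=w[m]; print(name,len(q),q.mean(0).round(4),(q[:,:2].min(0)+q[:,:2].max(0))/2,np.ptp(q[:,:2],axis=0))
Y,X=np.mgrid[0:400,0:640]
r=lambda x0,x1,y0,y1:(X>=x0)&(X<x1)&(Y>=y0)&(Y<y1)
A=r(200,290,155,245); B=r(350,430,165,245)
Z=w[...,2]
fit(A&(abs(Z-.095)<.006),"upper plate"); fit(A&(abs(Z-.166)<.006),"knob"); fit(A&(Z>.12)&(Z<.136),"fork"); fit(A&(Z>.17),"rod")
fit(A&(Z>.006)&(Z<.016),"base")
fit(B&(abs(Z-.089)<.005),"hub"); fit(B&(abs(Z-.073)<.004),"turret"); 
m=(B&(abs(Z-.055)<.006)).astype(np.uint8); fit(m>0,"housing")
q=w[(B&(abs(Z-.062)<.014))][:,:2].astype(np.float32); print(cv2.minAreaRect(q*1000))
q=w[(A&(Z>.006)&(Z<.016))][:,:2].astype(np.float32); print(cv2.minAreaRect(q*1000))
```

```text
upper plate 1066 [0.5286 0.2099 0.0976] [0.52744226 0.21145085] [0.12851627 0.12357359]
knob 95 [0.5336 0.2103 0.1675] [0.5727036  0.20870842] [0.11025085 0.02991296]
fork 166 [0.5774 0.2008 0.1317] [0.57102154 0.19841796] [0.13061416 0.05540815]
rod 69 [0.5271 0.0903 0.6964] [0.55405545 0.10915308] [0.15542464 0.22197464]
base 1041 [0.6    0.1936 0.011 ] [0.56893099 0.22262391] [0.2673809  0.26218262]
hub 246 [ 0.5414 -0.2008  0.0902] [ 0.53677271 -0.20074004] [0.063366   0.04986049]
turret 775 [ 0.5435 -0.2009  0.0738] [ 0.54367052 -0.19994592] [0.10963295 0.10967191]
housing 1891 [ 0.5405 -0.1976  0.0559] [ 0.54393335 -0.20114036] [0.1839081 0.1715776]
((542.95068359375, -200.85220336914062), (150.10997009277344, 172.16534423828125), 80.85530090332031)
((568.6482543945312, 222.10498046875), (261.1307373046875, 265.76727294921875), 89.345458984375)
```

View pics/crop.png

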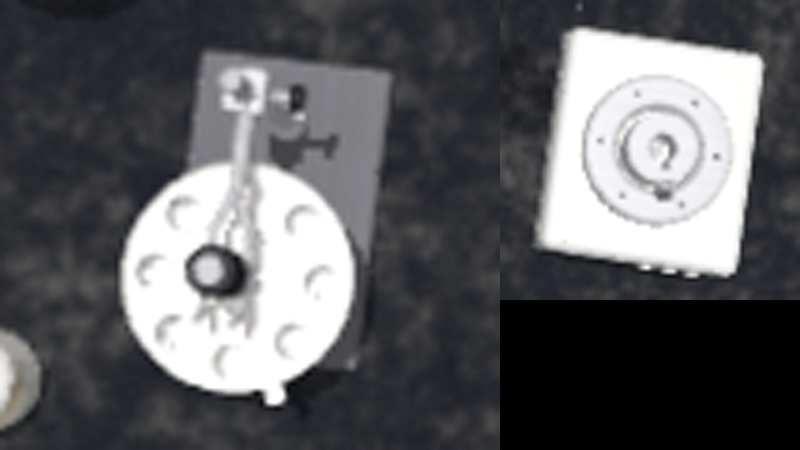

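The crop shows the knob at about (215,270) and the tab at the rim near (275,395). The clamp screw is at (663,190), below the hub centre at (662,150). Next I'll compute the poses and where to move the tool.

```bash
cat >> h.py <<'E'
def circ(c3,z,c):  # px -> world at plane z
    f,cx,cy=K(c); T=np.linalg.inv(np.array(c["camera_from_world"]))
    r=T[:3,:3]@np.array([(c3[0]-cx)/f,(c3[1]-cy)/f,1]); o=T[:3,3]; return o+r*(z-o[2])/r[2]
E
python3 - <<'E'
from h import *
c=vision.calibration("top"); z=np.load("top.npz"); p,w=z["p"].astype(int),z["w"]
Y,X=np.mgrid[0:400,0:640]; A=(X>200)&(X<290)&(Y>155)&(Y<245); Z=w[...,2]
m=A&(p.sum(-1)>600)&(abs(Z-.096)<.008)
cs=max(cv2.findContours(m.astype(np.uint8),0,2)[0],key=len)[:,0]
P=np.array([circ(q,.096,c) for q in cs])[:,:2]
C,r=cv2.minEnclosingCircle(P.astype(np.float32)); C=np.array(C)
for _ in range(3):
    d=np.linalg.norm(P-C,axis=1); k=abs(d-.062)<.003; s=np.linalg.lstsq(np.c_[2*P[k],np.ones(k.sum())],(P[k]**2).sum(1),rcond=None)[0]; C=s[:2]; 
print("plate",C,"R",np.sqrt(s[2]+C@C))
far=P[np.linalg.norm(P-C,axis=1)>.066]; t=far.mean(0)-C; print("tab",len(far),t,np.degrees(np.arctan2(-t[1],-t[0])))
s=w[A&(abs(Z-.166)<.004)&(w[...,0]<.56)]; print("knob",np.median(s,0),len(s))
r=circ((243.5,173),.175,c); print("rodtop",r, "stand yaw",np.degrees(np.arctan2(*(r[:2]-C)[::-1])))
h=circ((393.2,205),.089,c); sc=circ((393.5,215.7),.085,c); print(h,sc)
for a,b in(((390,70),(355,370)),((205,52),(190,165))):
    a=circ((195+a[0]/5,155+a[1]/5),.01,c);b=circ((195+b[0]/5,155+b[1]/5),.01,c);print("base edge",np.degrees(np.arctan2(*(a-b)[:2][::-1])))
E
```

```text
plate [0.53079366 0.21212264] R 0.060990613703613195
tab 5 [-0.06542679 -0.02117201] 17.931505158574165
knob [0.53035906 0.21065514 0.16736021] 80
rodtop [0.62124497 0.19310015 0.175     ] stand yaw -11.876596575083296
[ 0.5408311  -0.20123319  0.089     ] [ 0.51157251 -0.20205401  0.085     ]
base edge -6.702098126261696
base edge -7.173121381245726
```

```bash
python3 -m crank '4 -4 4 0 0 0.1; 8 -8 6 0 0 0.2; 12 -12 6 0 0 0.3; 16 -16 6 0 0 0.31; 19 -19 6 0 0 0.31; 22 -22 6 0 0 0.31; 24 -25 6 0 0 0.31; 26 -28 6 0 0 0.31' 100
python3 - <<'E'
from h import *
p,d,c=grab("wrist"); save("w1",p); np.savez("w1",p=p,d=d,w=world(d,c)); 
T=np.linalg.inv(c["camera_from_world"]);print(T[:3,3],T[:3,2],c["vfov"],readout.state()["ee_pos"],readout.state()["time"])
E
```

```text
time: 0.9
ee_pos: [0.5032, 0.2119, 0.3004]
ee_rot: [-0.0, 0.073, 0.997, -0.0]
wrist_force: [-0.0, 0.6, -0.2]
opening: 1.0
finger_force: 0.0
[0.43564198 0.22093302 0.44456875] [ 0.2436558  -0.03604769 -0.96919163] 65.3178431135243 [0.50604729 0.20733259 0.30019129] 0.95
```

View pics/w1.png

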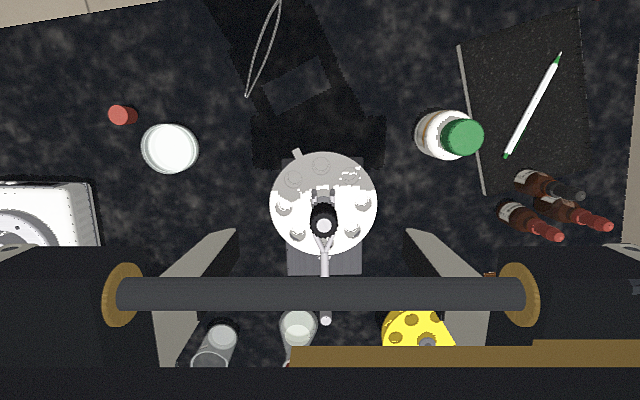

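The wrist view shows the knob at (323,225), the tab at (297,153) and the fork and rod directly below the knob in the picture. I'll take one settled frame to measure from.

```bash
cat > m.py <<'E'
from h import *
def table(n="wrist"):
    st=readout.state(); p,d,c=grab(n); w=world(d,c); p=p.astype(int); Z=w[...,2]
    return st,p,w,c,Z
E
python3 - <<'E'
from m import *
vision.camera("wrist"); st,p,w,c,Z=table(); print(st["ee_pos"],st["time"])
near=(abs(w[...,0]-.53)<.15)&(abs(w[...,1]-.21)<.1)
m=near&(abs(Z-.166)<.005)&(w[...,0]<.57); v,u=np.nonzero(m); print("knobtop",len(u),u.mean(),v.mean(),circ((u.mean(),v.mean()),.166,c), w[m].mean(0))
m=near&(p.min(-1)>110)&(abs(Z-.096)<.008); cs=max(cv2.findContours(m.astype(np.uint8),0,1)[0],key=len)[:,0]
P=np.array([circ(q,.096,c) for q in cs])[:,:2]; C=np.array([.531,.211])
for _ in range(6):
    dd=np.linalg.norm(P-C,axis=1); k=abs(dd-.062)<.0035; s=np.linalg.lstsq(np.c_[2*P[k],np.ones(k.sum())],(P[k]**2).sum(1),rcond=None)[0]; C=s[:2]
print("plate",C,np.sqrt(s[2]+C@C),k.sum())
t=P[(np.linalg.norm(P-C,axis=1)>.067)&(P[:,0]<C[0])].mean(0)-C; print("tab",t,"yaw",np.degrees(np.arctan2(-t[1],-t[0])))
m=near&(Z>.122)&(Z<.136)&(w[...,0]>.545); q=w[m][:,:2]; print("fork",len(q),[ (round(x,3),q[abs(q[:,0]-x)<.004].mean(0).round(4)) for x in np.arange(.55,.64,.01)])
m=near&(Z>.168)&(Z<.182)&(w[...,0]>.58); print("rod",m.sum(),w[m].mean(0) if m.any() else 0)
E
```

```text
[0.50433649 0.20990089 0.30010881] 1.0
knobtop 639 325.92957746478874 222.38810641627543 [0.5295193  0.21030369 0.166     ] [0.52955591 0.21029878 0.16598745]
plate [0.53045148 0.21018272] 0.06150367471396985 292
tab [-0.06682918 -0.02148152] yaw 17.819444250089266
fork 400 [(np.float64(0.55), array([0.5527, 0.1993])), (np.float64(0.56), array([0.5601, 0.2072])), (np.float64(0.57), array([0.5696, 0.2055])), (np.float64(0.58), array([0.5801, 0.2041])), (np.float64(0.59), array([0.59  , 0.2026])), (np.float64(0.6), array([0.5998, 0.2012])), (np.float64(0.61), array([nan, nan])), (np.float64(0.62), array([nan, nan])), (np.float64(0.63), array([nan, nan]))]
rod 133 [0.62484796 0.19820821 0.17360291]<stdin>:11: RuntimeWarning: Mean of empty slice.
  ret = um.true_divide(
```

```bash
python3 -m crank '1.5 -0.2 0 0 0 0; 2.8 -0.35 -2 0 0 0; 2.8 -0.35 -5 0 0 0; 2.8 -0.35 -8 0 0 0; 2.8 -0.35 -11 0 0 0; 2.8 -0.35 -13 0 0 0; 2.8 -0.35 -14.3 0 0 0; 2.8 -0.35 -14.3 0 0 0' -; python3 -m crank '0 0 0 0 0 0; 0 0 0 0 0 0; 0 0 0 0 0 0; 0 0 0 0 0 0; 0 0 0 0 0 0; 0 0 0 0 0 0; 0 0 0 0 0 0; 0 0 0 0 0 0' 0
```

```text
time: 1.85
ee_pos: [0.529, 0.2108, 0.1563]
ee_rot: [-0.001, 0.072, 0.997, -0.0]
wrist_force: [0.5, 0.0, 1.1]
opening: 1.002
finger_force: 0.0
time: 2.65
ee_pos: [0.5301, 0.2104, 0.1576]
ee_rot: [-0.0, 0.073, 0.997, 0.0]
wrist_force: [0.5, -0.4, 0.2]
opening: 0.363
finger_force: 0.0
```

```bash
python3 -m crank '0 0 0 0 0 0; 0 0 0 0 0 0; 0 0 0 0 0 0; 0 0 0 0 0 0; 0 0 0 0 0 0; 0 0 0.6 0 0 0; 0 0 1.2 0 0 0; 0 0 1.8 0 0 0' 0
```

```text
time: 3.45
ee_pos: [0.53, 0.2103, 0.1761]
ee_rot: [-0.0, 0.073, 0.997, -0.0]
wrist_force: [-0.6, 0.5, -1.8]
opening: 0.288
finger_force: 30.0
```

```bash
python3 -m crank '0 0 0 0 0 0; 0 0 0 0 0 0; 0 0 0 0 0 0; 0 0 0 0 0 0; 0 0 0 0 0 0; 0 0 0 0 0 0; 0 0 0 0 0 0; 0 0 0 0 0 0' 0
```

```text
time: 4.25
ee_pos: [0.53, 0.2104, 0.1756]
ee_rot: [-0.0, 0.073, 0.997, -0.0]
wrist_force: [-0.3, -0.4, -2.5]
opening: 0.294
finger_force: 30.0
```

```bash
python3 -m crank '-0.8 0.11 0 0 0 0; -2.2 0.31 0 0 0 0; -3.8 0.53 0 0 0 0; -5.4 0.75 0 0 0 0; -7 0.98 0 0 0 0; -8.8 1.23 0 0 0 0; -10.6 1.48 0 0 0 0; -12 1.67 0 0 0 0' -
```

```text
time: 5.05
ee_pos: [0.4086, 0.2271, 0.1757]
ee_rot: [-0.0, 0.073, 0.997, -0.0]
wrist_force: [0.2, 0.5, -3.1]
opening: 0.295
finger_force: 30.0
```

Run:
```python
from h import *
p,d,c=grab("scene"); save("s2",cv2.resize(p[120:300,190:420],None,fx=2.5,fy=2.5));
```

```text
(no output)
```

View pics/s2.png

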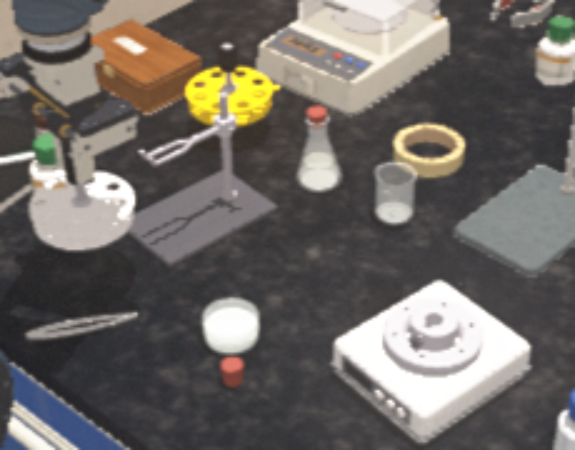

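The turntable is clear of the fork, held at about (80,210) in the crop, and the bystanders haven't moved. Next I'll raise it and go beside the changer to look at the hub.

```bash
python3 -m crank '0 -1 3 0 0 0; 0 -4 6 0 0 0; 0 -8 9 0 0 0; 3 -12 12 0 0 0; 7 -15 12 0 0 0; 11 -18 12 0 0 0; 15 -21 12 0 0 0; 19 -22.7 12 0 0 0' -
python3 - <<'E'
from h import *
vision.camera("wrist");vision.camera("wrist");vision.camera("wrist")
st=readout.state();p,d,c=grab("wrist"); save("w3",p); np.savez("w3",p=p,d=d,w=world(d,c),c=c["camera_from_world"],k=[c["vfov"],c["cx"],c["cy"]],ee=st["ee_pos"]); print(st["ee_pos"],st["ee_rot"],st["time"])
E
```

```text
time: 5.9
ee_pos: [0.601, -0.002, 0.2958]
ee_rot: [0.0, 0.073, 0.997, -0.0]
wrist_force: [-0.0, 0.6, -2.1]
opening: 0.294
finger_force: 30.0
[ 0.60111547 -0.00125012  0.29414195] [-7.72184036e-04  7.38595825e-02  9.97268351e-01 -3.45100589e-05] 6.05
```

View pics/w3.png

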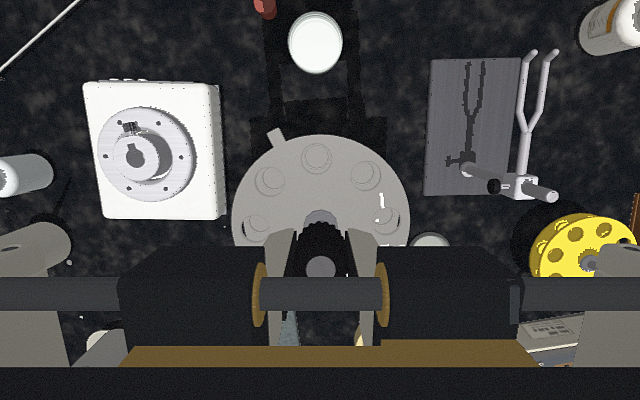

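The settled view shows the hub bore near (135,158) with the screw at (128,127). The held turntable's tab is at (277,138).

Run:
```python
from h import *
z=np.load("w3.npz"); p,w=z["p"].astype(int),z["w"]; c=dict(camera_from_world=z["c"],vfov=z["k"][0],cx=z["k"][1],cy=z["k"][2]); Z=w[...,2]; ee=z["ee"]
def cfit(P,C,R,tol):
    for _ in range(8):
        d=np.linalg.norm(P-C,axis=1); k=abs(d-R)<tol; s=np.linalg.lstsq(np.c_[2*P[k],np.ones(k.sum())],(P[k]**2).sum(1),rcond=None)[0]; C=s[:2]
    return C,np.sqrt(s[2]+C@C),k.sum()
def edge(m,h):
    cs=np.vstack([q[:,0] for q in cv2.findContours(m.astype(np.uint8),cv2.RETR_CCOMP,1)[0]])
    return np.array([circ(q,h,c) for q in cs])[:,:2]
near=(abs(w[...,0]-.541)<.04)&(abs(w[...,1]+.201)<.04)
E=edge(near&(abs(Z-.089)<.004),.089)
H,R,n=cfit(E,np.array([.541,-.201]),.026,.003); print("hub outer",H,R,n)
B,R,n=cfit(E,H,.01075,.0025); print("bore",B,R,n)
near=(abs(w[...,0]-.541)<.09)&(abs(w[...,1]+.201)<.09)
T,R,n=cfit(edge(near&(abs(Z-.073)<.004),.073),H,.056,.003); print("turret",T,R,n)
d=E-H; r=np.linalg.norm(d,axis=1); k=(r>.0135)&(r<.019); print("slot pts",k.sum(),(d[k]*1000).round(1).tolist())
m=near&(p.max(-1)<90)&(np.linalg.norm(w[...,:2]-H,axis=2)>.027)&(np.linalg.norm(w[...,:2]-H,axis=2)<.042)&(Z>.076); print("screw",m.sum(),w[m].mean(0)); t=w[m].mean(0)[:2]-H; print("hub yaw",np.degrees(np.arctan2(-t[1],-t[0])))
# held plate
zp=ee[2]-.1275+.066; print("plate z exp",zp)
m=(abs(Z-zp)<.008)&(np.linalg.norm(w[...,:2]-ee[:2],axis=2)<.085); print(np.median(Z[m]))
zp=np.median(Z[m]);P=edge(m,zp); C,R,n=cfit(P,ee[:2],.062,.003); print("plate",C,R,n,C-ee[:2])
k=(np.linalg.norm(P-C,axis=1)>.068)&(P[:,0]<C[0]-.03); t=P[k].mean(0)-C; print("tab yaw",k.sum(),np.degrees(np.arctan2(-t[1],-t[0])))
v,u=np.nonzero(m&(np.linalg.norm(w[...,:2]-C,axis=2)>.065)&(w[...,0]<C[0]-.03)); t=w[v,u].mean(0)[:2]-C; print("tab2",len(u),np.degrees(np.arctan2(-t[1],-t[0])))
cv2.imwrite("pics/hub.png",cv2.resize(p[95:205,80:225,::-1].astype(np.uint8),None,fx=5,fy=5,interpolation=cv2.INTER_CUBIC))
```

```text
hub outer [ 0.54311928 -0.20132775] 0.02572888005784984 141
bore [ 0.54302522 -0.20143264] 0.010464593008340753 52
turret [ 0.5430174  -0.20054859] 0.05462914830450144 283
slot pts 16 [[10.4, 13.9], [9.4, 15.3], [11.6, 14.7], [-10.7, 8.5], [-11.6, 9.9], [-10.4, 10.7], [-16.4, -0.1], [-17.3, 1.3], [-16.1, 2.1], [-14.8, 2.9], [-13.8, 2.6], [-13.7, -4.3], [-14.8, -4.0], [-15.8, -3.7], [-16.7, -2.2], [-16.6, -1.2]]
screw 68 [ 0.50869511 -0.20169084  0.0835059 ]
hub yaw 0.6043088763416438
plate z exp 0.23264195470658927
0.23189786333955956
plate [ 0.60321104 -0.00261385] 0.06147262293439996 323 [ 0.00209557 -0.00136374]
tab yaw 20 17.10525748163761
tab2 147 17.25993331481804
```

View pics/hub.png

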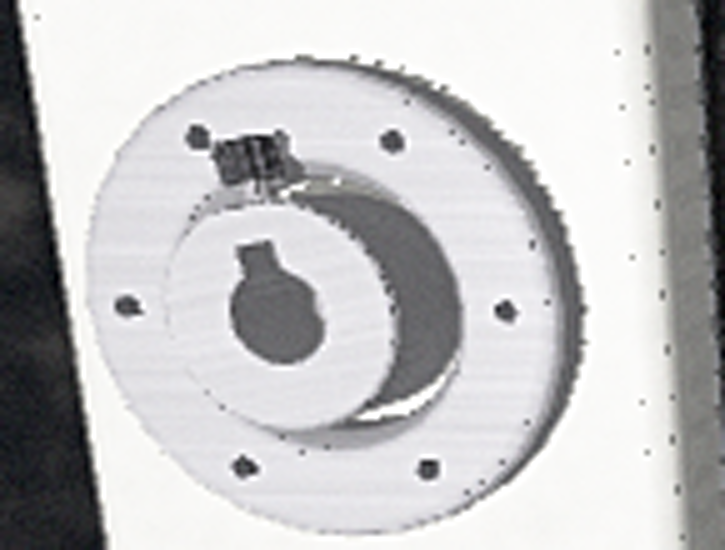

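The hub is at (0.543,-0.201) with yaw about 1.5°, and the tab is at 17.2°. I'll go above the hub, turn -0.27 rad and recheck the held plate once it has settled.

```bash
python3 -m crank '-1 -3 0 0 0 -0.05; -2 -7 0 0 0 -0.12; -3 -11.5 0 0 0 -0.2; -4.5 -16 0 0 0 -0.27; -5.4 -19 0 0 0 -0.27; -5.7 -20.1 -1 0 0 -0.27; -5.7 -20.1 -2.5 0 0 -0.27; -5.7 -20.1 -3.5 0 0 -0.27' -
cat > pl.py <<'E'
from h import *
def cfit(P,C,R,tol):
    for _ in range(8):
        d=np.linalg.norm(P-C,axis=1); k=abs(d-R)<tol; s=np.linalg.lstsq(np.c_[2*P[k],np.ones(k.sum())],(P[k]**2).sum(1),rcond=None)[0]; C=s[:2]
    return C,np.sqrt(s[2]+C@C),k.sum()
for i in range(6): vision.camera("wrist")
st=readout.state();p,d,c=grab("wrist"); w=world(d,c); Z=w[...,2]; ee=st["ee_pos"]; print(st["time"],ee,st["ee_rot"],st["wrist_force"])
m=(abs(Z-(ee[2]-.0615))<.008)&(np.linalg.norm(w[...,:2]-ee[:2],axis=2)<.085)
q=w[m]; A=np.linalg.lstsq(np.c_[q[:,:2]-ee[:2],np.ones(len(q))],q[:,2],rcond=None)[0]; print("tilt slope",A[:2],"z-tcp",A[2]-ee[2])
cs=np.vstack([q[:,0] for q in cv2.findContours(m.astype(np.uint8),cv2.RETR_CCOMP,1)[0]])
P=np.array([circ(q,A[2],c) for q in cs])[:,:2]; C,R,n=cfit(P,ee[:2],.062,.003); print("plate",C,R,n,C-ee[:2])
v,u=np.nonzero(m&(np.linalg.norm(w[...,:2]-C,axis=2)>.065)&(w[...,0]<C[0]-.03)); t=w[v,u].mean(0)[:2]-C; print("tab2",len(u),np.degrees(np.arctan2(-t[1],-t[0])))
E
python3 pl.py
```

```text
time: 6.9
ee_pos: [0.5422, -0.1997, 0.2596]
ee_rot: [-0.0, 0.206, 0.979, 0.0]
wrist_force: [-0.3, 0.9, -3.1]
opening: 0.292
finger_force: 30.0
7.2 [ 0.54318277 -0.20030965  0.26129715] [ 4.90233026e-04  2.05973661e-01  9.78557410e-01 -8.35167545e-05] [-0.00235019  0.01040874 -1.39202059]
tilt slope [ 0.0303413  -0.01452871] z-tcp -0.061537321112326404
plate [ 0.54512647 -0.20229194] 0.06131902436883687 328 [ 0.0019437 -0.0019823]
tab2 144 2.065358132669473
```

The turntable has pivoted about 1.9° in the jaws, about the jaw line. I'll tilt the tool to correct it and recheck.

```bash
python3 -m crank '0 0 -0.3 0.007 0.015 0; 0 0 -0.8 0.0145 0.03 0; 0 0 -1.5 0.0145 0.03 0; 0 0 -2 0.0145 0.03 0; 0 0 -2.5 0.0145 0.03 0; 0 0 -2.5 0.0145 0.03 0; 0 0 -2.5 0.0145 0.03 0; 0 0 -2.5 0.0145 0.03 0' -; python3 pl.py
```

```text
time: 8.05
ee_pos: [0.5429, -0.2009, 0.2359]
ee_rot: [-0.016, 0.206, 0.978, 0.004]
wrist_force: [-0.2, -0.1, -2.6]
opening: 0.287
finger_force: 30.0
8.35 [ 0.54280497 -0.20085984  0.23574964] [-0.01609     0.20637715  0.97833228  0.00394127] [-0.17009236  0.02584318 -2.95362376]
tilt slope [-0.00062814  0.00031137] z-tcp -0.06152996604874478
plate [ 0.54290855 -0.20186821] 0.06146685472400671 312 [ 0.00010358 -0.00100837]
tab2 148 2.0005312740091896
```

```bash
python3 -m crank '0 0.05 -0.5 0 0 0; 0 0.05 -1 0 0 0; 0 0.05 -1.5 0 0 0; 0 0.05 -1.9 0 0 0; 0 0.05 -2.2 0 0 0; 0 0.05 -2.5 0 0 0; 0 0.05 -2.85 0 0 0; 0 0.05 -2.85 0 0 0' -
```

```text
time: 9.2
ee_pos: [0.5427, -0.2004, 0.2067]
ee_rot: [-0.016, 0.206, 0.978, 0.004]
wrist_force: [-0.1, -2.6, -4.4]
opening: 0.291
finger_force: 30.0
```

```bash
python3 -m crank '0 -0.04 0 0 0 0; 0 -0.04 -0.2 0 0 0; 0 -0.04 -0.4 0 0 0; 0 -0.04 -0.6 0 0 0; 0 -0.04 -0.8 0 0 0; 0 -0.04 -1 0 0 0; 0 -0.04 -1.1 0 0 0; 0 -0.04 -1.1 0 0 0' -
```

```text
time: 10.0
ee_pos: [0.5427, -0.2007, 0.1959]
ee_rot: [-0.016, 0.206, 0.978, 0.004]
wrist_force: [0.0, -1.0, -3.5]
opening: 0.291
finger_force: 30.0
```

The shaft is past 14 mm with no axial force, so the key is in the keyway. Now I'll push it home.

```bash
python3 -m crank '0 0 -0.2 0 0 0; 0 0 -0.4 0 0 0; 0 0 -0.6 0 0 0; 0 0 -0.75 0 0 0; 0 0 -0.9 0 0 0; 0 0 -1 0 0 0; 0 0 -1.1 0 0 0; 0 0 -1.1 0 0 0' -
```

```text
time: 10.8
ee_pos: [0.543, -0.2008, 0.1854]
ee_rot: [-0.016, 0.206, 0.978, 0.004]
wrist_force: [0.3, -1.3, 4.1]
opening: 0.287
finger_force: 30.0
```

```bash
python3 -m crank '0 0 -0.03 0 0 0; 0 0 -0.06 0 0 0; 0 0 -0.09 0 0 0; 0 0 -0.12 0 0 0; 0 0 -0.15 0 0 0; 0 0 -0.15 0 0 0; 0 0 -0.15 0 0 0; 0 0 -0.15 0 0 0' -
```

```text
time: 11.6
ee_pos: [0.5432, -0.2009, 0.1848]
ee_rot: [-0.015, 0.206, 0.978, 0.004]
wrist_force: [-2.1, 0.1, 12.2]
opening: 0.292
finger_force: 30.0
```

```bash
python3 -m crank '0 0 -0.04 0 0 0; 0 0 -0.08 0 0 0; 0 0 -0.12 0 0 0; 0 0 -0.12 0 0 0; 0 0 -0.12 0 0 0; 0 0 -0.12 0 0 0; 0 0 -0.12 0 0 0; 0 0 -0.12 0 0 0' -;python3 pl.py
python3 - <<'E'
from h import *
p,d,c=grab("scene"); save("s4",cv2.resize(p[150:310,290:450],None,fx=3.5,fy=3.5,interpolation=cv2.INTER_CUBIC))
E
```

```text
time: 12.4
ee_pos: [0.5434, -0.201, 0.1847]
ee_rot: [-0.015, 0.206, 0.978, 0.004]
wrist_force: [-5.5, 1.4, 22.7]
opening: 0.294
finger_force: 30.0
12.7 [ 0.5433802  -0.20099744  0.18475957] [-0.01493536  0.20635888  0.97835542  0.00368968] [-5.07652779  0.81316338 23.75430371]
tilt slope [-0.00337509  0.00025556] z-tcp -0.061413293921416964
plate [ 0.54330682 -0.20204844] 0.061462795771868764 319 [-7.33813017e-05 -1.05100417e-03]
tab2 143 1.9553604592672482
```

View pics/s4.png

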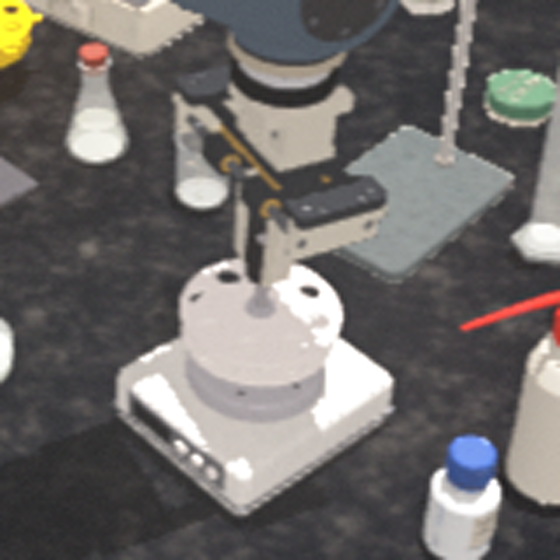

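The crop shows the turntable seated level on the hub, still gripped. The upper plate is at 0.1233 m against 0.123 m expected, the tab is in line with the keyway, and it rests on a hard stop at about 23 N.

```bash
python3 -c "
from station import arm
print(arm.job_done())"
```

```text
the job is handed in; nothing more can be done
None
```

The turntable is in the drive hub with its key in the keyway, pushed onto a hard stop (plate height within 0.3 mm of fully home); I handed it in at about 13 s, still gripping the knob and pressing down with about 23 N, and nothing else on the bench was touched.

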